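# Close the sensor housing in the tilted work holder

## Robot

A 7-joint arm with a two-finger parallel gripper is mounted at the origin on the work surface. World frame = base frame: x ahead of the robot, y to its left, z up, the work surface at z = 0. Lengths are in m, angles in rad, forces in N, time in s.
With the tool pointing down it reaches from about 0.425 to 0.925 m from the base axis. Payload 6.8 kg.
Tool frame: the origin (TCP) lies midway between the tips of the shut fingers; the grasp point (between the pads) lies 19 mm behind it (grip_point_offset is the z of the grasp point in the tool frame, in m); z points along the fingers, x is the direction in which the jaws open and shut, and the axes are right-handed (so a half turn about z gives the same grasp; the last joint's range is limited). The gripper opens to 88 mm and grips with 3 to 60 N. Pads are 20 mm wide; open, the fingers measure 115 mm over their backs; the gripper's body (75 mm by 178 mm) begins 61 mm behind the grasp point.
Start: joints at [1.032, 0.477, 0.022, 1.555, -0.011, 1.109, -0.083], TCP at [0.282, -0.613, 0.223] pointing down, gripper open.
Joint ranges: [-2.96, 2.96], [-0.34, 2.1], [-1.41, 1.46], [0.24, 2.44], [-1.37, 4.51], [0.17, 1.92], [-2.96, 2.96]. Speed limits (rad/s): [2.39, 2.39, 3.14, 3.14, 3.14, 3.14, 3.14].

## Interface

Orientations are given as a unit quaternion [x, y, z, w].
In Python, from plant import * gives the robot as it stands.
- The arm moves only by the tool drive_tool, never from a script. Its argument "commands" is a list of rows, each an object with "delta_pos": the shift along the tool's x, y, z in cm, a list of three; "turn": the turn, a rotation vector about the tool's x, y, z in rad, a list of three. A call has 1 to 12 rows; each row is the pose to reach, as a shift and turn from the pose commanded when the call began, along the tool's axes at that moment; what a row does not reach only later rows make up. A row lasts 1/10 s, in which the tool goes at most 50 mm and 8.59 degrees, less where a joint would pass 70% of its speed; a pose out of reach is approached as far as the arm can. A call with a gripper value outside its range is refused whole. "jaw" is the closure, from 0 (fully open) to 1 (shut), set as the call begins (left out, the last holds). The fingers move at their own pace and stop on an object; "squeeze" is the grip in N (left out, the last holds). Time passes only in rows, so rows that repeat a pose let the fingers close. It gives the time, the measured TCP pose, the force and the opening at its end, in the units of the state.
- get_obs(): the state, without advancing time (a new reading comes with each control period).
- capture(name): name is "scene" or "top" or "wrist"; returns the picture (480x640x3 uint8, blue, green, red); there is no depth.
- get_calibration(name): a dict with "camera_matrix" (3x3 intrinsics, pixels), "distortion" ([k1, k2, p1, p2, k3] as OpenCV has them; the pictures are not rectified), "eye" and "attitude" of the camera in the world; the wrist camera has in their place "hand_eye" (4x4, takes a point from camera to tool coordinates, whose origin is the TCP and whose axes are the tool frame's). Camera axes: x right, y down, z forward; pixel columns grow to the right and rows downward; lengths in m; the calibration is good to about 2 mm. A picture is of the moment at which its call begins: read the wrist's pose just before it. get_calibration takes no time and is no camera call.
- close_job(): hands the job in, once; it reports no verdict.
Trained networks look in the newest picture that a camera, given by its name, has taken for a name from the list of things; names that differ only in an ending like _2 or _b are one class to them, and where a whole thing is asked for, a point or a joint stands for the part that bears it (a point fixed in the world has none). Each returns a list of dicts, best first, with "conf" (0 to 1); they miss things now and then, are a little off and sometimes report something else, mostly with a low value. They report only what shows in the picture. A call takes as long as a camera call. They do not tell look-alikes from the thing itself.
- search_frame(name, camera): "bbox" ([left, top, right, bottom] in pixels, round what is visible of it).
The state is a dict: "time_s": time; "joints": joint angles; "joint_vel": joint speeds; "tau": joint torques, N m; "eef_pos": TCP position; "tcp_rot": TCP orientation; "ft_force": force on the tool from outside, world axes, zero at the start; "wrist_torque": the same for the moment, N m; "grip_width": opening from 0.0 (shut) to 1.0 (fully open).
Only numpy, scipy, OpenCV 4.12 (cv2) and the standard library are available. Lean on these libraries where they do the work, as an engineer would, in place of code of your own. Each camera call takes 0.05 s, during which the arm holds its last target.

## Task

Close the aluminium sensor housing that is clamped in the tilted work holder: take the round blue cover from the rubber pad and set it on the housing's rim, turned so that its two orange lugs drop into the two notches in the rim and the cover sits flush all round, then let go of it. Do not force it or push the holder out of place, and leave the bottle, screwdriver, tape roll and parts bin where they are.

Things in the scene. Friction and masses are not known exactly. Their poses are not given: they have to be found in the camera images.
- cover: Loose round cover, 0.1 to 0.2 kg, lying flat on the pad. Origin: centre of its underside; z is its axis, up. From the bottom: aluminium spigot 63 mm in diameter, 0 to 11 mm (its lowest 5 mm taper to 53 mm); blue disc 84 mm in diameter, 11 to 15 mm; bar grip on top. A half turn about z makes no difference.
- grip (a point): Point in the cover's blue bar grip, 36 mm above the cover's origin on its axis; axes as the cover's. The bar is 40 mm long along x, 14 mm wide along y (pinch it across y), and stands from 15 to 39 mm above the cover's origin.
- lug (a point): Lower face of one of two orange lugs under the cover's disc, at its +x and (alike) -x. Each is 10 mm wide along y, reaches out from the spigot to 38.5 mm from the axis and 5 mm down from the disc (6 to 11 mm above the cover's origin). Orange marks on the disc's top show where they are.
- rim (a point): Centre of the mouth of the aluminium housing, in its rim plane. z points out along the housing's axis, which leans 23 to 30 degrees from vertical towards -x; y is level. x, y are the clamp's: they do NOT show how the housing is turned in it. Wall 7 mm thick, 66 mm inside and 80 mm outside diameter, 27 mm deep inside.
- seat (a point): Where the cover's origin lies when flush: 11 mm below the rim on its axis; axes as the rim point. The rim has two notches, one across from the other, black inside, 16 mm wide, 8 mm deep, lying along +x and -x turned about z by -0.5 to 0.5 rad: NOT reported: see or feel it. Lugs beside the notches ride on the rim and hold the cover 5 mm high; within about 4 degrees of the notches they drop in.
- holder: Work holder fixed on the table: dark steel base 150 x 150 x 12 mm with two blue cheeks 122 mm apart and up to 120 mm high which carry the tilting clamp (hinge 90 mm above the table). Stiff friction holds the tilt and the housing's turn: light pressure does not move them. Origin: centre of the underside of the base; z up; the mouth leans to -x.
- pad: Fixed black rubber pad, 150 x 150 x 4 mm, on which the cover lies. Origin: centre of its underside.
- flux_bottle: Bystander: white bottle with red cap, 48 mm in diameter, 120 mm high, loose. Origin: centre of its underside.
- screwdriver: Bystander: screwdriver with orange handle, 160 mm long, lying on the table along its x. Origin: under its middle.
- tape_roll: Bystander: yellow roll of tape lying flat, 72 mm outside, 40 mm hole, 19 mm high. Origin: centre of its underside.
- parts_bin: Bystander: open blue bin, 100 x 140 x 50 mm high. Origin: centre of its underside.
Not all that is in view belongs to the job. What is shaped like the cover but pink or yellow is not meant. There is more than one size of the holder; the one meant has the size given above.

How it is judged:
By the outcome, as a careful person would: the job done as asked, in the order asked, and still so for the second after the job is handed in, with the robot touching nothing.
It also fails if it takes over 67 s, if anything falls off the work surface, if the arm or the gripper's body presses on something with over 40 N, if the wrist force passes 120 N, or if a joint passes its speed limit or range.

## Working session

There is one attempt and no reset: what is moved stays moved. The work goes in short steps, Python scripts to look and compute and a tool call to move; the robot and the scene stay as the last step left them, time stands still between calls to the robot, and variables do not carry over. Pictures are saved under pics/ and viewed, and the job is handed in when it is done.

Besides the shell and the picture viewer there is one more tool, called after "Call:" as name(argument=value, ...), one argument or row to a line, values as JSON. drive_tool: Moves the arm, as the interface text tells. Its arguments: {"type":"object","properties":{"commands":{"type":"array","items":{"type":"object","properties":{"delta_pos":{"type":"array","items":{"type":"number"}},"turn":{"type":"array","items":{"type":"number"}}}}},"jaw":{"type":"number"},"squeeze":{"type":"number"}},"required":["commands"]}

```bash
ls; mkdir -p pics; python3 - <<'E'
from plant import *
import cv2
o=get_obs()
for k in o: print(k,o[k])
for n in ["scene","top","wrist"]:
    im=capture(n); cv2.imwrite(f"pics/{n}0.png",im)
    c=get_calibration(n); print(n,c)
    for t in ["cover","holder","rim","pad","grip","lug"]:
        print(n,t,search_frame(t,n)[:4])
print(get_obs()['time_s'])
E
```

```text
pics
time_s 0.0
joints [ 1.03190398  0.47780125  0.02237128  1.55643379 -0.0115002   1.10930533
 -0.08310008]
joint_vel [ 7.24839282e-05  7.95784211e-04  1.01860784e-03 -2.54373516e-04
 -6.19614136e-04  2.13919493e-03  5.17304120e-04]
tau [ 3.25322098e-04 -5.82840228e+01  1.53422490e+00 -2.72616684e+01
 -5.44042618e-02  1.68537424e-02  1.49901252e-04]
eef_pos [ 0.28159138 -0.61279819  0.22168904]
tcp_rot [ 8.41897823e-01 -5.39636200e-01 -8.03492025e-04 -4.26243849e-04]
ft_force [-0.27961314 -0.67663406  0.66877168]
wrist_torque [-0.02310358  0.03169778  0.00916007]
grip_width 0.9974648067785252
scene {'camera_matrix': array([[451.0454325 ,   0.        , 318.02449231],
       [  0.        , 451.0454325 , 236.41337608],
       [  0.        ,   0.        ,   1.        ]]), 'distortion': array([-0.00348146,  0.        ,  0.        ,  0.        ,  0.        ]), 'eye': array([1.18474011, 0.42498728, 0.65718252]), 'attitude': array([ 0.36257748,  0.80421094, -0.42767787, -0.19716486])}
scene cover [{'bbox': [308.7, 221.4, 342.1, 244.1], 'conf': 0.89}, {'bbox': [221.2, 290.0, 262.6, 317.7], 
[... 2043 characters left out ...]
amera_matrix': array([[393.99025816,   0.        , 313.93487881],
       [  0.        , 393.99025816, 237.47056338],
       [  0.        ,   0.        ,   1.        ]]), 'distortion': array([-0.05511168,  0.        ,  0.        ,  0.        ,  0.        ]), 'hand_eye': array([[ 9.99999280e-01, -7.90620251e-04,  9.02182469e-04,
         4.14530510e-04],
       [ 5.13654499e-04,  9.61853108e-01,  2.73565962e-01,
        -7.51964350e-02],
       [-1.08405380e-03, -2.73565302e-01,  9.61852822e-01,
        -1.62384565e-01],
       [ 0.00000000e+00,  0.00000000e+00,  0.00000000e+00,
         1.00000000e+00]])}
wrist cover []
wrist holder []
wrist rim []
wrist pad []
wrist grip []
wrist lug []
1.05
```

View pics/scene0.png

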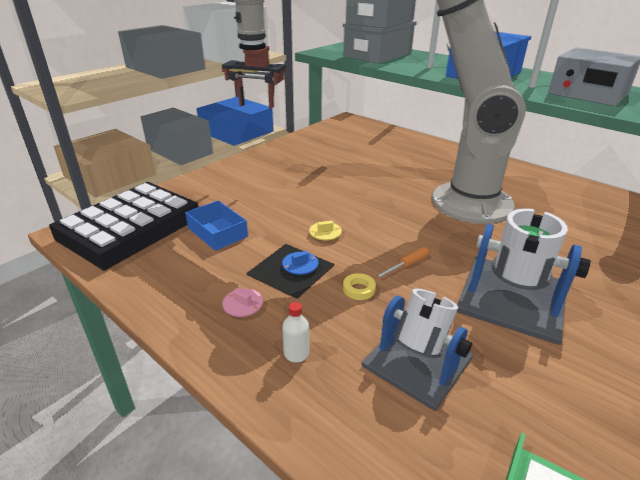

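View pics/top0.png

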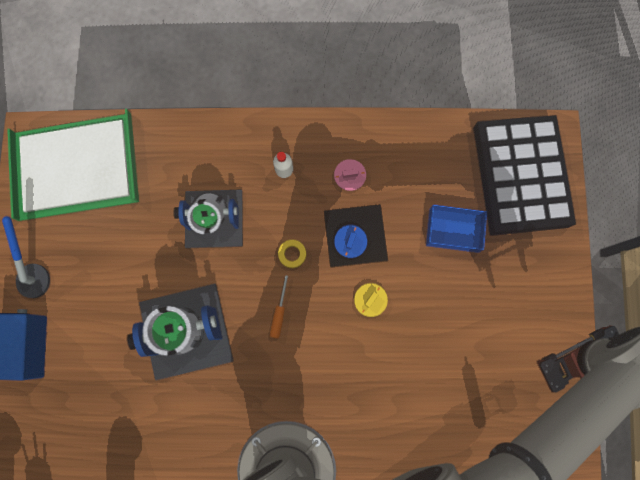

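```bash
cat > h.py <<'E'
from plant import *
import cv2, numpy as np
from scipy.spatial.transform import Rotation as R
def cam(name,obs=None):
    c=get_calibration(name); K=c['camera_matrix'];D=np.array(c['distortion'])
    if name=='wrist':
        o=obs or get_obs(); T=np.eye(4);T[:3,:3]=R.from_quat(o['tcp_rot']).as_matrix();T[:3,3]=o['eef_pos']
        T=T@c['hand_eye']; return K,D,T[:3,:3],T[:3,3]
    return K,D,R.from_quat(c['attitude']).as_matrix(),np.array(c['eye'])
def rays(C,px):
    K,D,M,e=C
    n=cv2.undistortPoints(np.array(px,float).reshape(-1,1,2),K,D).reshape(-1,2)
    d=np.c_[n,np.ones(len(n))]@M.T
    return e,d
def onz(C,px,z):
    e,d=rays(C,px); return e+d*((z-e[2])/d[:,2])[:,None]
def proj(C,P):
    K,D,M,e=C
    q=(np.array(P,float).reshape(-1,3)-e)@M
    return cv2.projectPoints(q,np.zeros(3),np.zeros(3),K,D)[0].reshape(-1,2)
E
python3 - <<'E'
from h import *
C=cam('top')
print('cover',onz(C,[[351,241],[337,226],[366,258]],.02))
print('pad corners',onz(C,[[325,211],[380,205],[387,261],[331,266]],.004))
print('base corners',onz(C,[[241,189],[243,246],[187,248],[183,192]],.012))
print('big base corners',onz(C,[[216,286],[232,359],[156,380]],.012))
print('bottle',onz(C,[[283,170]],.06),'tape',onz(C,[[292,254]],.01),'driver',onz(C,[[277,335],[287,277]],.01))
im=cv2.imread('pics/top0.png')
a=cv2.resize(im[170:270,160:260],(400,400),interpolation=cv2.INTER_CUBIC)
b=cv2.resize(im[195:295,310:410],(400,400),interpolation=cv2.INTER_CUBIC)
cv2.imwrite('pics/z0.png',np.hstack([a,b]))
E
```

```text
cover [[ 0.57401922 -0.16439207  0.02      ]
 [ 0.61302108 -0.12883841  0.02      ]
 [ 0.53017995 -0.20217301  0.02      ]]
pad corners [[ 0.65578708 -0.09825274  0.004     ]
 [ 0.67175618 -0.24187825  0.004     ]
 [ 0.5244481  -0.25734192  0.004     ]
 [ 0.51176375 -0.11334475  0.004     ]]
base corners [[0.71315446 0.12104513 0.012     ]
 [0.5625599  0.11250113 0.012     ]
 [0.55739536 0.25743194 0.012     ]
 [0.70573838 0.27370733 0.012     ]]
big base corners [[0.45958882 0.17953447 0.012     ]
 [0.27646614 0.13515193 0.012     ]
 [0.2224831  0.32635851 0.012     ]]
bottle [[0.75042567 0.00861024 0.06      ]] tape [[ 0.54205702 -0.01347543  0.01      ]] driver [[ 0.33651631  0.02299145  0.01      ]
 [ 0.48293626 -0.0011313   0.01      ]]
```

View pics/z0.png

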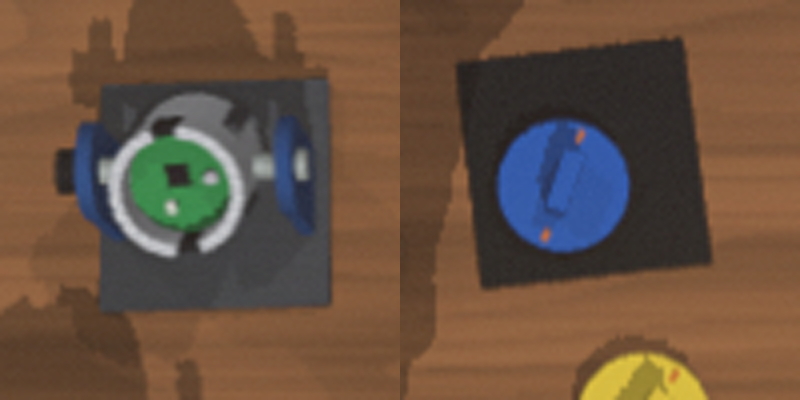

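```bash
cat >> h.py <<'E'
def down(heading_deg):
    h=np.radians(heading_deg); x=np.array([np.cos(h),np.sin(h),0]);z=np.array([0,0,-1.]);return np.c_[x,np.cross(z,x),z]
def delta(p,M,o=None,p0=None,M0=None):
    o=o or get_obs()
    p0=o['eef_pos'] if p0 is None else p0; M0=R.from_quat(o['tcp_rot']).as_matrix() if M0 is None else M0
    dp=M0.T@(np.array(p)-p0)*100; rv=R.from_matrix(M0.T@M).as_rotvec()
    print('delta_pos',np.round(dp,2).tolist(),'turn',np.round(rv,4).tolist(),'rows',np.linalg.norm(dp)/5,np.degrees(np.linalg.norm(rv))/8.59)
E
python3 - <<'E'
from h import *
delta([0.574,-0.164,.14],down(-108.8))
E
```

```text
delta_pos [-28.63, -45.3, 8.27] turn [-0.0, -0.0, 0.7589] rows 10.845727152685019 5.061659418320631
```

Call:
drive_tool(
  commands=[
    {"delta_pos":[-28.63,-45.3,8.27],"turn":[0,0,0.759]},
    {"delta_pos":[-28.63,-45.3,8.27],"turn":[0,0,0.759]},
    {"delta_pos":[-28.63,-45.3,8.27],"turn":[0,0,0.759]},
    {"delta_pos":[-28.63,-45.3,8.27],"turn":[0,0,0.759]},
    {"delta_pos":[-28.63,-45.3,8.27],"turn":[0,0,0.759]},
    {"delta_pos":[-28.63,-45.3,8.27],"turn":[0,0,0.759]},
    {"delta_pos":[-28.63,-45.3,8.27],"turn":[0,0,0.759]},
    {"delta_pos":[-28.63,-45.3,8.27],"turn":[0,0,0.759]},
    {"delta_pos":[-28.63,-45.3,8.27],"turn":[0,0,0.759]},
    {"delta_pos":[-28.63,-45.3,8.27],"turn":[0,0,0.759]},
    {"delta_pos":[-28.63,-45.3,8.27],"turn":[0,0,0.759]},
    {"delta_pos":[-28.63,-45.3,8.27],"turn":[0,0,0.759]},
  ],
)

```text
time_s: 2.25
eef_pos: [0.5773, -0.1555, 0.1391]
tcp_rot: [-0.587, 0.81, 0.001, 0.002]
ft_force: [-0.8, -0.0, -0.7]
grip_width: 1.002
```

Call:
drive_tool(
  commands=[
    {"delta_pos":[0,0,0]},
    {"delta_pos":[0,0,0]},
    {"delta_pos":[0,0,0]},
  ],
)

```text
schema error: expected keys delta_pos, turn
```

```bash
python3 - <<'E'
from h import *
o=get_obs();print(o['time_s'],o['eef_pos'],o['tcp_rot'],o['joints'],o['ft_force'])
im=capture('wrist');cv2.imwrite('pics/w1.png',im)
print(search_frame('cover','wrist'),search_frame('grip','wrist'))
delta([0.574,-0.164,.14],down(-108.8),o)
E
```

```text
2.25 [ 0.57731871 -0.15552575  0.13912177] [-0.58654703  0.80991249  0.00134482  0.00159085] [ 0.15812837  0.44128414  0.00397451  1.82355025 -0.00761292  0.87644056
 -1.72141944] [-0.8011624  -0.04278119 -0.71963104]
[{'bbox': [386.0, 333.8, 456.4, 417.2], 'conf': 0.89}, {'bbox': [266.0, 175.9, 378.9, 288.5], 'conf': 0.85}, {'bbox': [181.3, 0.0, 307.0, 51.6], 'conf': 0.57}] [{'bbox': [267.1, 176.2, 377.3, 285.3], 'conf': 0.76}, {'bbox': [182.1, 0.0, 306.7, 50.4], 'conf': 0.67}, {'bbox': [382.3, 332.1, 458.7, 417.2], 'conf': 0.65}]
delta_pos [0.91, 0.05, -0.09] turn [0.0003, 0.0042, 0.0109] rows 0.18286386203885563 0.07787333265645305
```

View pics/w1.png

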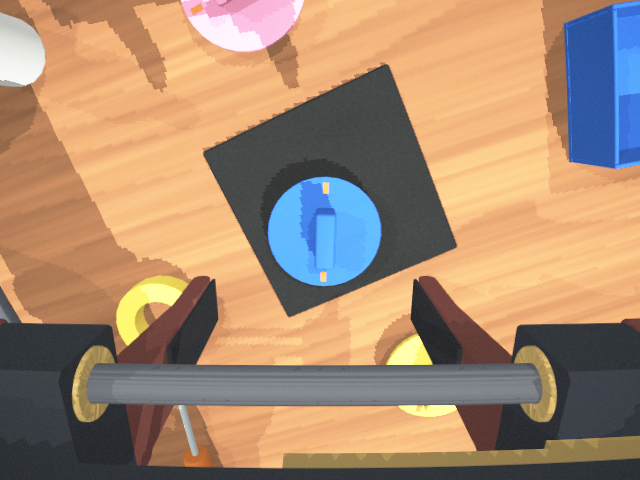

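```bash
python3 - <<'E'
from h import *
o=get_obs();print(o['time_s'],o['eef_pos'],o['joint_vel'].round(3))
im=capture('wrist');cv2.imwrite('pics/w2.png',im)
C=cam('wrist',o)
hsv=cv2.cvtColor(im,cv2.COLOR_BGR2HSV)
roi=np.zeros(im.shape[:2],np.uint8); roi[160:305,250:395]=1
blue=cv2.inRange(hsv,(95,90,60),(125,255,255))*roi
org=cv2.inRange(hsv,(8,80,120),(28,255,255))*roi
for nm,m in (('b',blue),('o',org)):
    n,l,s,c=cv2.connectedComponentsWithStats(m)
    print(nm,[(s[i].tolist(),c[i].round(1).tolist()) for i in range(1,n) if s[i][4]>15])
cn=max(cv2.findContours(blue,0,1)[0],key=cv2.contourArea); hull=cv2.convexHull(cn).reshape(-1,2)
P=onz(C,hull,.019); 
A=np.c_[2*P[:,:2],np.ones(len(P))]; x=np.linalg.lstsq(A,(P[:,:2]**2).sum(1),rcond=None)[0]
print('circle',x[:2],np.sqrt(x[2]+x[0]**2+x[1]**2))
n,l,s,c=cv2.connectedComponentsWithStats(org)
q=[c[i] for i in range(1,n) if 15<s[i][4]<400]
Q=onz(C,q,.019);print(Q,Q.mean(0),np.degrees(np.arctan2(*(Q[0]-Q[1])[1::-1])))
E
```

```text
2.4 [ 0.57368307 -0.16461979  0.13992924] [ 0.026 -0.009  0.022  0.007 -0.     0.001 -0.001]
b [([253, 175, 115, 110, 9728], [310.1, 229.8])]
o [([308, 182, 5, 11, 47], [310.3, 187.1]), ([306, 266, 89, 39, 1758], [364.5, 291.5]), ([250, 268, 21, 37, 402], [256.5, 291.8]), ([308, 271, 5, 9, 37], [309.6, 274.9])]
circle [ 0.57375425 -0.16202898] 0.04244400125042778
[[ 0.60544956 -0.17310116  0.019     ]
 [ 0.54164261 -0.15052671  0.019     ]] [ 0.57354609 -0.16181393  0.019     ] -19.483420869994678
```

```bash
python3 - <<'E'
from h import *
C=cam('top');S=cam('scene')
for z in (.1,.115,.13,.145):
    p=onz(C,[[204,217.5]],z);print(p,proj(S,p))
im=cv2.imread('pics/scene0.png');cv2.imwrite('pics/z1.png',cv2.resize(im[270:420,350:500],(600,600),interpolation=cv2.INTER_CUBIC))
E
```

```text
[[0.61950121 0.19817624 0.1       ]] [[431.44312154 319.03562121]]
[[0.61644711 0.19517384 0.115     ]] [[432.059647   310.99919122]]
[[0.61339301 0.19217143 0.13      ]] [[432.68353006 302.86331382]]
[[0.61033891 0.18916903 0.145     ]] [[433.31489873 294.62618834]]
```

View pics/z1.png

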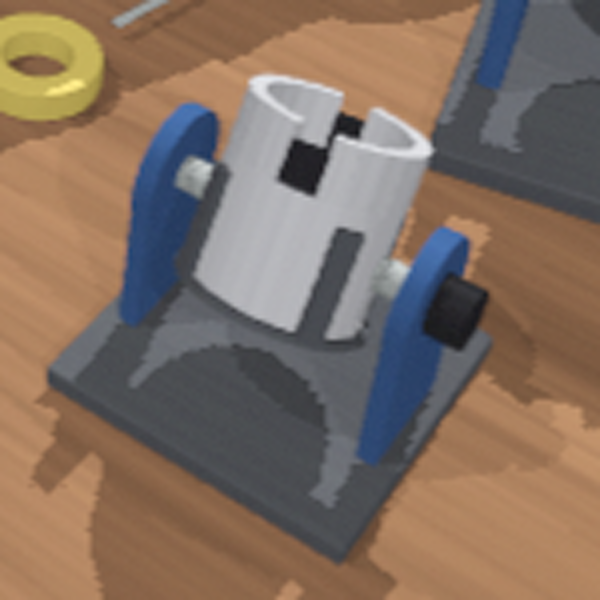

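```bash
cat >> h.py <<'E'
def rimM(t_deg,yaw_deg,turn_deg=0):
    "tool orientation facing rim; tool x along -y_clamp turned by turn about rim z"
    t,y,u=np.radians([t_deg,yaw_deg,turn_deg])
    Rz=R.from_euler('z',y).as_matrix(); Ry=R.from_euler('y',-t).as_matrix()
    F=Rz@Ry@R.from_euler('z',u).as_matrix()   # cover frame
    return np.c_[-F[:,1],-F[:,0],-F[:,2]],F
E
python3 - <<'E'
from h import *
M,F=rimM(26.5,4.5); print(np.linalg.det(M),F[:,2])
delta(np.array([.612,.191,.136])+.11*F[:,2],M,p0=np.array([0.574,-0.164,.14]),M0=down(-108.8))
E
```

```text
1.0 [-0.44482233 -0.03500828  0.89493436]
delta_pos [-32.89, 12.35, -9.44] turn [0.4561, -0.094, -0.3993] rows 7.275839377550113 4.091766212845543
```

Call:
drive_tool(
  commands=[
    {"delta_pos":[-32.89,12.35,-9.44],"turn":[0.456,-0.094,-0.399]},
    {"delta_pos":[-32.89,12.35,-9.44],"turn":[0.456,-0.094,-0.399]},
    {"delta_pos":[-32.89,12.35,-9.44],"turn":[0.456,-0.094,-0.399]},
    {"delta_pos":[-32.89,12.35,-9.44],"turn":[0.456,-0.094,-0.399]},
    {"delta_pos":[-32.89,12.35,-9.44],"turn":[0.456,-0.094,-0.399]},
    {"delta_pos":[-32.89,12.35,-9.44],"turn":[0.456,-0.094,-0.399]},
    {"delta_pos":[-32.89,12.35,-9.44],"turn":[0.456,-0.094,-0.399]},
    {"delta_pos":[-32.89,12.35,-9.44],"turn":[0.456,-0.094,-0.399]},
    {"delta_pos":[-32.89,12.35,-9.44],"turn":[0.456,-0.094,-0.399]},
    {"delta_pos":[-32.89,12.35,-9.44],"turn":[0.456,-0.094,-0.399]},
    {"delta_pos":[-32.89,12.35,-9.44],"turn":[0.456,-0.094,-0.399]},
    {"delta_pos":[-32.89,12.35,-9.44],"turn":[0.456,-0.094,-0.399]},
  ],
)

```text
time_s: 3.65
eef_pos: [0.5632, 0.1846, 0.2338]
tcp_rot: [0.714, -0.662, 0.156, -0.167]
ft_force: [-0.5, 0.5, 0.7]
grip_width: 0.999
```

```bash
python3 - <<'E'
from h import *
import json
o=get_obs();print(o['time_s'],o['eef_pos'],o['tcp_rot'],o['joints'].round(3),o['joint_vel'].round(3))
im=capture('wrist');cv2.imwrite('pics/w3.png',im)
json.dump({k:np.array(v).tolist() for k,v in o.items()},open('o3.json','w'))
C=cam('wrist',o); print(proj(C,[.612,.191,.136]))
E
```

```text
3.65 [0.5632255  0.18455783 0.23382588] [ 0.71358107 -0.66217182  0.15585962 -0.16744646] [-0.428  0.138 -0.117  2.092  0.438  0.536 -2.373] [-0.006  0.001 -0.009 -0.007  0.002 -0.    -0.005]
[[309.10735938 234.61556995]]
```

View pics/w3.png

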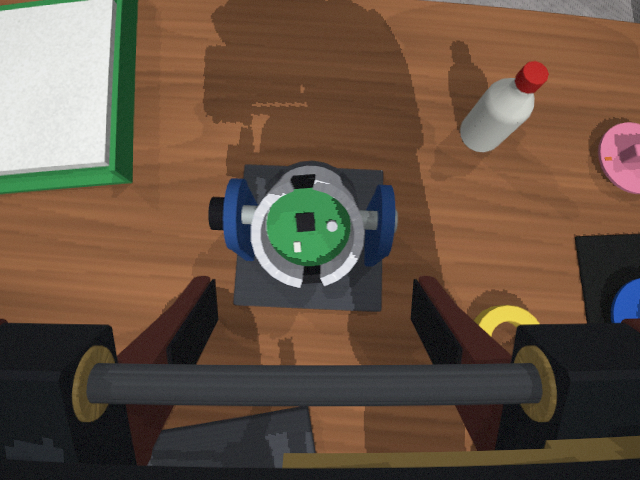

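```bash
python3 - <<'E'
import cv2
im=cv2.imread('pics/w3.png');cv2.imwrite('pics/z2.png',cv2.resize(im[155:315,210:410],(800,640),interpolation=cv2.INTER_CUBIC)[:600])
E
```

```text
(no output)
```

View pics/z2.png

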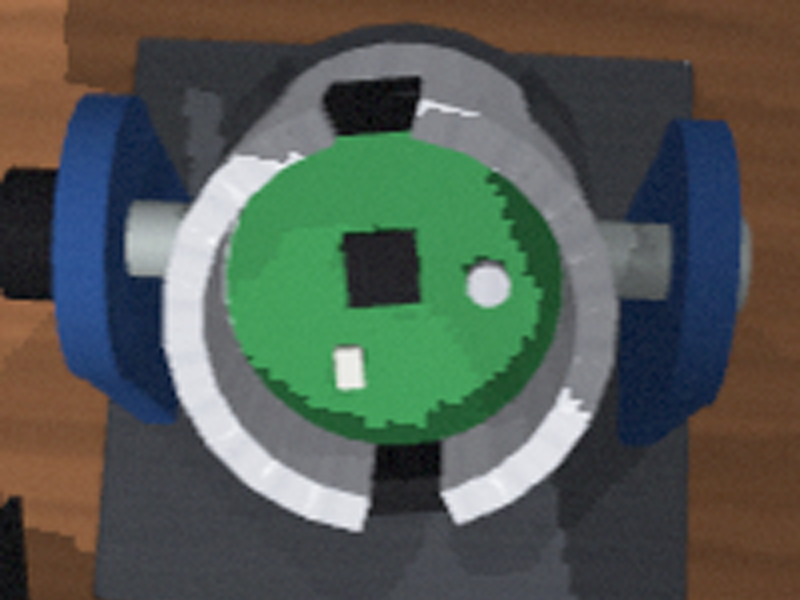

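```bash
cat >> h.py <<'E'
def rimM2(t,y,u=0):
    M,F=rimM(t,y,u); return np.c_[-M[:,0],-M[:,1],M[:,2]],F
def two(p,M,sign,o=None):
    o=o or get_obs(); p0=o['eef_pos'];M0=R.from_quat(o['tcp_rot']).as_matrix()
    rv=R.from_matrix(M0.T@M).as_rotvec(); a=np.linalg.norm(rv)
    if np.sign(rv[2])!=sign: rv=rv*(a-2*np.pi)/a
    Mh=M0@R.from_rotvec(rv/2).as_matrix(); ph=(p0+p)/2
    delta(ph,Mh,o); delta(p,M,p0=ph,M0=Mh)
E
python3 - <<'E'
from h import *
M,F=rimM2(26.5,4.5); he=get_calibration('wrist')['hand_eye']
# camera: axis along -F z, keep tool x axis = M x
zc=-F[:,2]; xc=M[:,0]; Rc=np.c_[xc,np.cross(zc,xc),zc]
T=np.eye(4);T[:3,:3]=Rc;T[:3,3]=np.array([.612,.191,.136])+.20*F[:,2]
T=T@np.linalg.inv(he); print(T)
two(T[:3,3],T[:3,:3],-1)
E
```

```text
[[-0.07832989  0.97975996  0.18421413  0.62685892]
 [ 0.99692697  0.07717071  0.01346482  0.19168595]
 [-0.00102365  0.18470273 -0.9827939   0.16951139]
 [ 0.          0.          0.          1.        ]]
delta_pos [-0.1, -1.43, 4.31] turn [0.0004, -0.2163, -1.5575] rows 0.9079455849675631 10.488251655144257
delta_pos [2.01, 0.47, 4.05] turn [0.0004, -0.2163, -1.5575] rows 0.9079455849675631 10.488251655144264
```

```bash
python3 - <<'E'
from h import *
M,F=rimM2(26.5,4.5); he=get_calibration('wrist')['hand_eye']
zc=-F[:,2]; xc=M[:,0]; Rc=np.c_[xc,np.cross(zc,xc),zc]
T=np.eye(4);T[:3,:3]=Rc;T[:3,3]=np.array([.612,.191,.136])+.24*F[:,2]
T=T@np.linalg.inv(he); print(T[:3,3])
two(T[:3,3],T[:3,:3],-1)
E
```

```text
[0.60906603 0.19028562 0.20530876]
delta_pos [-0.09, -1.43, 2.31] turn [0.0004, -0.2163, -1.5575] rows 0.5429600211067936 10.488251655144257
delta_pos [1.73, 0.2, 2.08] turn [0.0004, -0.2163, -1.5575] rows 0.5429600211067915 10.488251655144264
```

Call:
drive_tool(
  commands=[
    {"delta_pos":[-0.09,-1.43,2.31],"turn":[0.0004,-0.2163,-1.5575]},
    {"delta_pos":[-0.09,-1.43,2.31],"turn":[0.0004,-0.2163,-1.5575]},
    {"delta_pos":[-0.09,-1.43,2.31],"turn":[0.0004,-0.2163,-1.5575]},
    {"delta_pos":[-0.09,-1.43,2.31],"turn":[0.0004,-0.2163,-1.5575]},
    {"delta_pos":[-0.09,-1.43,2.31],"turn":[0.0004,-0.2163,-1.5575]},
    {"delta_pos":[-0.09,-1.43,2.31],"turn":[0.0004,-0.2163,-1.5575]},
    {"delta_pos":[-0.09,-1.43,2.31],"turn":[0.0004,-0.2163,-1.5575]},
    {"delta_pos":[-0.09,-1.43,2.31],"turn":[0.0004,-0.2163,-1.5575]},
    {"delta_pos":[-0.09,-1.43,2.31],"turn":[0.0004,-0.2163,-1.5575]},
    {"delta_pos":[-0.09,-1.43,2.31],"turn":[0.0004,-0.2163,-1.5575]},
    {"delta_pos":[-0.09,-1.43,2.31],"turn":[0.0004,-0.2163,-1.5575]},
  ],
)

```text
time_s: 4.8
eef_pos: [0.5864, 0.1884, 0.2198]
tcp_rot: [0.983, 0.052, 0.158, -0.074]
ft_force: [0.1, 0.4, 0.0]
grip_width: 1.0
```

Call:
drive_tool(
  commands=[
    {"delta_pos":[1.73,0.2,2.08],"turn":[0.0004,-0.2163,-1.5575]},
    {"delta_pos":[1.73,0.2,2.08],"turn":[0.0004,-0.2163,-1.5575]},
    {"delta_pos":[1.73,0.2,2.08],"turn":[0.0004,-0.2163,-1.5575]},
    {"delta_pos":[1.73,0.2,2.08],"turn":[0.0004,-0.2163,-1.5575]},
    {"delta_pos":[1.73,0.2,2.08],"turn":[0.0004,-0.2163,-1.5575]},
    {"delta_pos":[1.73,0.2,2.08],"turn":[0.0004,-0.2163,-1.5575]},
    {"delta_pos":[1.73,0.2,2.08],"turn":[0.0004,-0.2163,-1.5575]},
    {"delta_pos":[1.73,0.2,2.08],"turn":[0.0004,-0.2163,-1.5575]},
    {"delta_pos":[1.73,0.2,2.08],"turn":[0.0004,-0.2163,-1.5575]},
    {"delta_pos":[1.73,0.2,2.08],"turn":[0.0004,-0.2163,-1.5575]},
    {"delta_pos":[1.73,0.2,2.08],"turn":[0.0004,-0.2163,-1.5575]},
    {"delta_pos":[1.73,0.2,2.08],"turn":[0.0004,-0.2163,-1.5575]},
  ],
)

```text
time_s: 6.0
eef_pos: [0.609, 0.1919, 0.2054]
tcp_rot: [0.675, 0.732, 0.068, 0.063]
ft_force: [0.2, -0.1, 0.4]
grip_width: 1.0
```

```bash
python3 - <<'E'
from h import *
import json
capture('wrist')
o=get_obs();print(o['time_s'],o['eef_pos'],o['tcp_rot'],o['joints'].round(3),o['joint_vel'].round(3))
im=capture('wrist');cv2.imwrite('pics/w4.png',im)
json.dump({k:np.array(v).tolist() for k,v in o.items()},open('o4.json','w'))
C=cam('wrist',o); c=proj(C,[.612,.191,.136])[0];print(c)
x,y=int(c[0]),int(c[1]); z=im[y-90:y+90,x-100:x+100]; print(x-100,y-90)
cv2.imwrite('pics/z3.png',cv2.resize(z,None,fx=3.3,fy=3.3,interpolation=cv2.INTER_CUBIC))
E
```

```text
6.05 [0.60897543 0.19181175 0.20540536] [0.67574518 0.73127134 0.06811906 0.06301175] [ 0.167  0.453 -0.788  1.776  0.508  0.923  0.82 ] [-0.002 -0.006  0.008  0.001 -0.003 -0.005 -0.018]
[313.15829357 235.42441882]
213 145
```

View pics/z3.png

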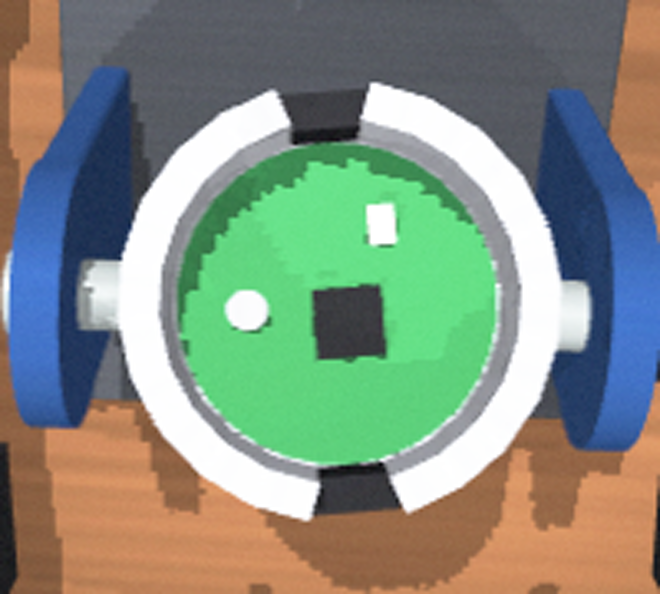

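```bash
cat > fit.py <<'E'
from h import *
import json
from scipy.optimize import least_squares
o={k:(np.array(v) if isinstance(v,list) else v) for k,v in json.load(open('o4.json')).items()}
C4=cam('wrist',o); im=cv2.imread('pics/w4.png')
hsv=cv2.cvtColor(im,cv2.COLOR_BGR2HSV)
m=cv2.inRange(hsv,(0,0,215),(180,40,255)); r=np.zeros_like(m); r[160:315,235:400]=255; m&=r
n,l,s,c=cv2.connectedComponentsWithStats(m); print([(s[i].tolist()) for i in range(1,n) if s[i][4]>50])
big=[i for i in range(1,n) if s[i][4]>800]
mm=np.isin(l,big).astype(np.uint8)
cs=[q.reshape(-1,2) for q in cv2.findContours(mm,cv2.RETR_EXTERNAL,cv2.CHAIN_APPROX_NONE)[0]]
P=np.vstack(cs); c0=P.mean(0); c0=np.array([(P[:,0].min()+P[:,0].max())/2,(P[:,1].min()+P[:,1].max())/2])
print('c0',c0)
o3={k:(np.array(v) if isinstance(v,list) else v) for k,v in json.load(open('o3.json')).items()}
C3=cam('wrist',o3);CS=cam('scene');CT=cam('top')
def frame(p):
    return R.from_euler('z',p[4]).as_matrix()@R.from_euler('y',-p[3]).as_matrix()
def onplane(C,px,p):
    F=frame(p); e,d=rays(C,px); t=((p[:3]-e)@F[:,2])/(d@F[:,2]); return (e+d*t[:,None]-p[:3])@F
rad=onplane(C4,P,np.array([.612,.191,.136,np.radians(26.5),np.radians(4.5)]))
rr=np.hypot(rad[:,0],rad[:,1]); print(np.histogram(rr,bins=10))
ang=np.degrees(np.arctan2(rad[:,1],rad[:,0]))
outer=P[rr>.0385]; inner=P[(rr<.0345)]
notch=P[(rr>.0345)&(rr<.0385)]
# w3 outer-edge picks (zoom/4+offset): lit lower arc and right arc
w3o=np.array([[163,310],[200,425],[365,532],[458,525],[617,310],[590,412]])/4+np.array([210,155])
def res(p):
    a=onplane(C4,outer,p);b=onplane(C4,inner,p);c=onplane(C3,w3o,p)
    f=1000
    return np.r_[(np.hypot(a[:,0],a[:,1])-.0398)*f,(np.hypot(b[:,0],b[:,1])-.0332)*f,3*(np.hypot(c[:,0],c[:,1])-.04)*f,(p[3]-np.radians(26.5))/np.radians(2)*5,(p[4]-np.radians(4.5))/np.radians(1.5)*5]
sol=least_squares(res,[.612,.191,.136,.46,.08],loss='soft_l1')
p=sol.x; print('p',p[:3],np.degrees(p[3:]),'rms',np.sqrt(np.mean(res(p)**2)))
F=frame(p)
print('w3 radii',np.hypot(*onplane(C3,w3o,p)[:,:2].T))
a=onplane(C4,outer,p);print('outer',np.hypot(a[:,0],a[:,1]).mean()); b=onplane(C4,inner,p);print('inner',np.hypot(b[:,0],b[:,1]).mean())
# notch edges
q=onplane(C4,P,p);rq=np.hypot(q[:,0],q[:,1]);k=(rq>.0345)&(rq<.0385);q=q[k]
for sg in (1,-1):
    e=q[q[:,0]*sg>0]; th=np.degrees(np.arctan2(sg*e[:,1],sg*e[:,0])); md=np.median(th)
    lo=th[th<th.mean()];hi=th[th>=th.mean()];print(sg,lo.mean(),lo.std(),hi.mean(),hi.std(),'mid',(lo.mean()+hi.mean())/2)
# hinge consistency
base=np.array([.6347,.1912]); hng=np.r_[base,.09]; d=F.T@(p[:3]-hng); print('rim in clamp frame at hinge',d)
np.save('rim.npy',p)
E
python3 fit.py
```

```text
[[323, 170, 69, 130, 2116], [239, 173, 71, 130, 2139], [324, 207, 9, 12, 99], [282, 233, 12, 12, 119]]
c0 [315. 236.]
(array([117, 111,  52,  10, 106, 107, 107,  16,  12,  17]), array([0.03179948, 0.03337771, 0.03495594, 0.03653418, 0.03811241,
       0.03969065, 0.04126888, 0.04284712, 0.04442535, 0.04600358,
       0.04758182]))
p [0.60987408 0.19233211 0.14077188] [26.31739209  4.4852066 ] rms 1.3824290005014401
w3 radii [0.04064925 0.04021411 0.04100072 0.04088919 0.03908107 0.03903197]
outer 0.040259213068138996
inner 0.03298627402292458
1 -7.618396245805328 0.29552551826723983 17.13777854854577 0.29705321471503476 mid 4.759691151370221
-1 -7.838553869856759 0.37135921148065965 16.81763727107905 0.32108688445828504 mid 4.489541700611145
rim in clamp frame at hinge [0.00040412 0.00307008 0.05644292]
```

```bash
sed -i 's/p\[4\]-np.radians(4.5))\/np.radians(1.5)/p[4]-np.radians(2.5))\/np.radians(0.5)/; s/.46,.08\]/.46,.044]/' fit.py; python3 fit.py | tail -9
```

```text
0.03969065, 0.04126888, 0.04284712, 0.04442535, 0.04600358,
       0.04758182]))
p [0.60984612 0.19242493 0.14081574] [26.32596893  2.49986506] rms 1.3810868981829856
w3 radii [0.04064926 0.04028118 0.04100317 0.04082297 0.03910018 0.03896993]
outer 0.04025439504166536
inner 0.03299250659628307
1 -5.9881986166964545 0.29263345162134813 18.778325849049818 0.2994028906551381 mid 6.395063616176682
-1 -5.911881523574944 0.3743555415764437 18.742555254741408 0.31754861152669395 mid 6.415336865583232
rim in clamp frame at hinge [0.00032855 0.00230782 0.05653336]
```

```bash
python3 - <<'E'
from h import *
delta([.5736,-.1619,.11],down(70.5))
E
```

```text
delta_pos [-34.98, -7.96, 8.22] turn [0.1833, -0.0388, 0.4175] rows 7.359898387760055 3.0520715224936703
```

Call:
drive_tool(
  commands=[
    {"delta_pos":[-34.98,-7.96,8.22],"turn":[0.1833,-0.0388,0.4175]},
    {"delta_pos":[-34.98,-7.96,8.22],"turn":[0.1833,-0.0388,0.4175]},
    {"delta_pos":[-34.98,-7.96,8.22],"turn":[0.1833,-0.0388,0.4175]},
    {"delta_pos":[-34.98,-7.96,8.22],"turn":[0.1833,-0.0388,0.4175]},
    {"delta_pos":[-34.98,-7.96,8.22],"turn":[0.1833,-0.0388,0.4175]},
    {"delta_pos":[-34.98,-7.96,8.22],"turn":[0.1833,-0.0388,0.4175]},
    {"delta_pos":[-34.98,-7.96,8.22],"turn":[0.1833,-0.0388,0.4175]},
    {"delta_pos":[-34.98,-7.96,8.22],"turn":[0.1833,-0.0388,0.4175]},
    {"delta_pos":[-34.98,-7.96,8.22],"turn":[0.1833,-0.0388,0.4175]},
    {"delta_pos":[-34.98,-7.96,8.22],"turn":[0.1833,-0.0388,0.4175]},
    {"delta_pos":[-34.98,-7.96,8.22],"turn":[0.1833,-0.0388,0.4175]},
    {"delta_pos":[-34.98,-7.96,8.22],"turn":[0.1833,-0.0388,0.4175]},
  ],
)

```text
time_s: 7.3
eef_pos: [0.5754, -0.1589, 0.1112]
tcp_rot: [0.815, 0.58, 0.001, 0.0]
ft_force: [-0.1, 0.2, -0.6]
grip_width: 1.001
```

```bash
python3 - <<'E'
from h import *
o=get_obs();print(o['time_s'],o['eef_pos'],o['joints'].round(3),o['joint_vel'].round(3))
im=capture('wrist');cv2.imwrite('pics/w5.png',im)
C=cam('wrist',o)
hsv=cv2.cvtColor(im,cv2.COLOR_BGR2HSV)
blue=cv2.inRange(hsv,(95,90,60),(125,255,255))
c=proj(C,[.5736,-.1619,.019])[0];print(c)
roi=np.zeros_like(blue);cv2.circle(roi,(int(c[0]),int(c[1])),100,255,-1);blue&=roi
cn=max(cv2.findContours(blue,0,1)[0],key=cv2.contourArea); hull=cv2.convexHull(cn).reshape(-1,2)
P=onz(C,hull,.019)
A=np.c_[2*P[:,:2],np.ones(len(P))]; x=np.linalg.lstsq(A,(P[:,:2]**2).sum(1),rcond=None)[0]
print('circle',x[:2],np.sqrt(x[2]+x[0]**2+x[1]**2))
g=[.5736-.04,-.1619,.024]
for z in (.05,.024): delta([.5736,-.1619,z],down(70.5),o)
E
```

```text
7.3 [ 0.57538412 -0.15887893  0.11115217] [ 0.635  0.553 -0.627  1.813  0.403  0.904  1.062] [ 0.005  0.001  0.008 -0.     0.002  0.001  0.003]
[309.21437971 238.85445055]
circle [ 0.57373405 -0.16208084] 0.04248204984560189
delta_pos [-0.35, -0.08, 6.11] turn [0.0015, -0.0008, 0.0061] rows 1.2250548104058978 0.04253100761309306
delta_pos [-0.35, -0.08, 8.71] turn [0.0015, -0.0008, 0.0061] rows 1.7444553562091645 0.04253100761309306
```

View pics/w5.png

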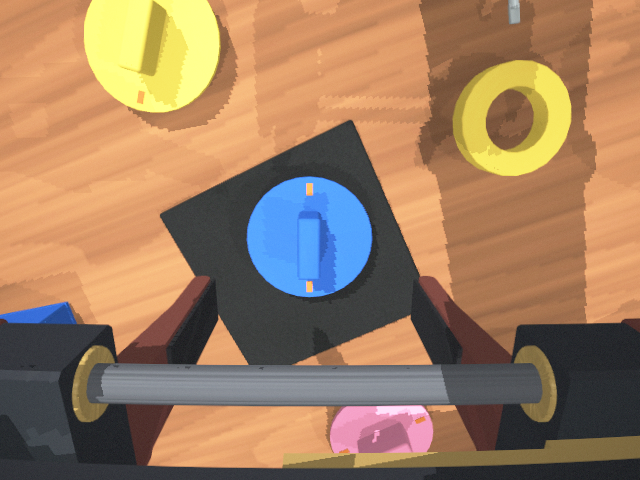

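Call:
drive_tool(
  commands=[
    {"delta_pos":[-0.35,-0.08,3.0],"turn":[0,0,0.006]},
    {"delta_pos":[-0.35,-0.08,6.1],"turn":[0,0,0.006]},
    {"delta_pos":[-0.35,-0.08,6.1],"turn":[0,0,0.006]},
    {"delta_pos":[-0.35,-0.08,6.1],"turn":[0,0,0.006]},
    {"delta_pos":[-0.35,-0.08,6.1],"turn":[0,0,0.006]},
  ],
)

```text
time_s: 7.85
eef_pos: [0.5741, -0.1638, 0.0511]
tcp_rot: [0.817, 0.576, 0.001, 0.001]
ft_force: [-0.0, -0.1, 0.2]
grip_width: 1.004
```

```bash
python3 - <<'E'
from h import *
o=get_obs();print(o['time_s'],o['eef_pos'],o['ft_force'],o['joint_vel'].round(3))
delta([.5737,-.1620,.024],down(70.5),o)
E
```

```text
7.85 [ 0.57408954 -0.16384591  0.05113286] [-0.04141567 -0.05834964  0.21873296] [ 0.005 -0.007  0.001 -0.001  0.003 -0.003 -0.   ]
delta_pos [0.16, -0.11, 2.71] turn [0.003, -0.0004, -0.0023] rows 0.5439674069775976 0.025002992965220572
```

Call:
drive_tool(
  commands=[
    {"delta_pos":[0.1,-0.1,1.5],"turn":[0,0,0]},
    {"delta_pos":[0.1,-0.1,2.7],"turn":[0,0,0]},
    {"delta_pos":[0.1,-0.1,2.7],"turn":[0,0,0]},
    {"delta_pos":[0.1,-0.1,2.7],"turn":[0,0,0]},
  ],
)

```text
time_s: 8.25
eef_pos: [0.5717, -0.1629, 0.0219]
tcp_rot: [0.817, 0.576, -0.0, -0.0]
ft_force: [-0.5, -0.8, 0.2]
grip_width: 1.0
```

```bash
python3 - <<'E'
from h import *
o=get_obs();print(o['time_s'],o['eef_pos'],o['ft_force'],o['joint_vel'].round(3))
delta([.5737,-.1620,.024],down(70.5),o)
E
```

```text
8.25 [ 0.57174074 -0.16293663  0.02191441] [-0.46441755 -0.78768425  0.19091348] [ 0.004 -0.011 -0.008 -0.01  -0.002  0.002  0.   ]
delta_pos [0.15, 0.15, -0.21] turn [-0.0006, 0.0002, -0.0029] rows 0.06021852916473117 0.019650028407985187
```

Call:
drive_tool(
  commands=[
    {"delta_pos":[0.05,0.05,-0.1],"turn":[0,0,0]},
    {"delta_pos":[0.05,0.05,-0.1],"turn":[0,0,0]},
    {"delta_pos":[0.05,0.05,-0.1],"turn":[0,0,0]},
    {"delta_pos":[0.05,0.05,-0.1],"turn":[0,0,0]},
    {"delta_pos":[0.05,0.05,-0.1],"turn":[0,0,0]},
    {"delta_pos":[0.05,0.05,-0.1],"turn":[0,0,0]},
    {"delta_pos":[0.05,0.05,-0.1],"turn":[0,0,0]},
    {"delta_pos":[0.05,0.05,-0.1],"turn":[0,0,0]},
    {"delta_pos":[0.05,0.05,-0.1],"turn":[0,0,0]},
    {"delta_pos":[0.05,0.05,-0.1],"turn":[0,0,0]},
  ],
  jaw=1.0,
  squeeze=35,
)

```text
time_s: 9.25
eef_pos: [0.5729, -0.1627, 0.0235]
tcp_rot: [0.817, 0.576, 0.0, 0.0]
ft_force: [-0.1, -0.5, 0.5]
grip_width: 0.159
```

Call:
drive_tool(
  commands=[
    {"delta_pos":[0,0,0],"turn":[0,0,0]},
    {"delta_pos":[0,0,0],"turn":[0,0,0]},
    {"delta_pos":[0,0,0],"turn":[0,0,0]},
  ],
)

```text
time_s: 9.55
eef_pos: [0.5729, -0.1626, 0.0235]
tcp_rot: [0.817, 0.576, 0.0, 0.0]
ft_force: [0.1, 1.0, -0.1]
grip_width: 0.156
```

Call:
drive_tool(
  commands=[
    {"delta_pos":[0,0,-1],"turn":[0,0,0]},
    {"delta_pos":[0,0,-4],"turn":[0,0,0]},
    {"delta_pos":[0,0,-8],"turn":[0,0,0]},
    {"delta_pos":[0,0,-8],"turn":[0,0,0]},
    {"delta_pos":[0,0,-8],"turn":[0,0,0]},
  ],
)

```text
time_s: 10.05
eef_pos: [0.5732, -0.1631, 0.1047]
tcp_rot: [0.818, 0.576, 0.001, 0.001]
ft_force: [0.0, 0.4, -1.4]
grip_width: 0.154
```

```bash
python3 - <<'E'
from h import *
for i in range(4):
    o=get_obs();print(o['time_s'],o['eef_pos'],o['ft_force'],o['grip_width'],o['joints'].round(4))
    im=capture('wrist')
cv2.imwrite('pics/w6.png',im); cv2.imwrite('pics/s6.png',capture('scene'))
E
```

```text
10.05 [ 0.57319444 -0.16311219  0.10470135] [ 0.03338066  0.43101822 -1.43732566] 0.15448575907863152 [ 0.6381  0.5588 -0.6215  1.8207  0.4098  0.8906  1.0536]
10.1 [ 0.57223864 -0.16303429  0.10342534] [-0.86941849 -0.64172056 -1.84774909] 0.15775549795745875 [ 0.6378  0.5602 -0.6208  1.8219  0.4099  0.8904  1.0536]
10.15 [ 0.57176315 -0.16292729  0.10269598] [-0.13936943  0.40718931 -1.78822741] 0.1528051919653537 [ 0.6376  0.5611 -0.6204  1.8224  0.4099  0.8904  1.0536]
10.2 [ 0.57163667 -0.16280909  0.10234667] [-0.416611   -0.06007868 -1.20057638] 0.15328739053813215 [ 0.6374  0.5616 -0.6203  1.8225  0.41    0.8903  1.0536]
```

View pics/w6.png

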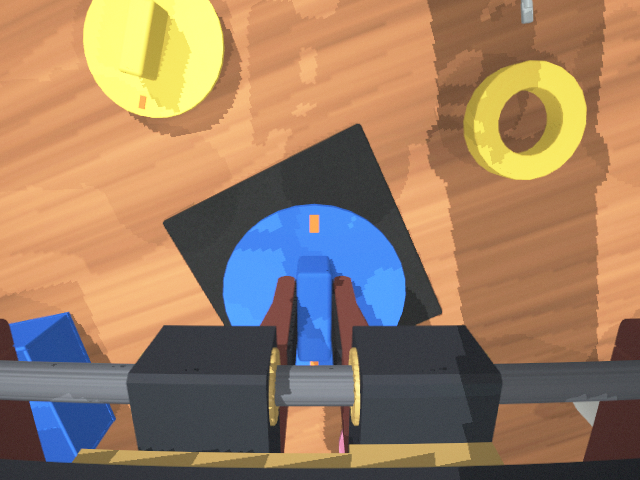

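View pics/s6.png

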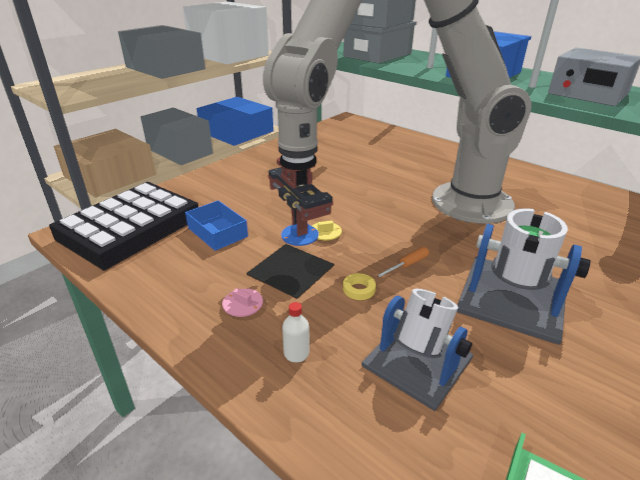

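```bash
python3 - <<'E'
from h import *
c=get_calibration('wrist');K,D,he=c['camera_matrix'],c['distortion'],c['hand_eye']
C=(K,D,he[:3,:3],he[:3,3])
im=cv2.imread('pics/w6.png');hsv=cv2.cvtColor(im,cv2.COLOR_BGR2HSV)
blue=cv2.inRange(hsv,(95,90,60),(125,255,255)); blue[:190]=0;blue[322:]=0;blue[:,:215]=0;blue[:,415:]=0
cn=max(cv2.findContours(blue,0,1)[0],key=cv2.contourArea).reshape(-1,2)
hull=cv2.convexHull(cn).reshape(-1,2); hull=hull[(hull[:,1]<318)]
e,d=rays(C,hull)
for zz in (.0025,.0045,.0065):
    P=e+d*((zz-e[2])/d[:,2])[:,None]
    A=np.c_[2*P[:,:2],np.ones(len(P))];x=np.linalg.lstsq(A,(P[:,:2]**2).sum(1),rcond=None)[0]
    e2,d2=rays(C,[[314,224],[314,258],[314,205]]);Q=e2+d2*((zz-e2[2])/d2[:,2])[:,None]
    print(zz,x[:2]*1e3,np.sqrt(x[2]+x[0]**2+x[1]**2)*1e3,Q[0]*1e3)
o=get_obs();print(o['eef_pos'],o['ft_force'])
p=np.load('rim.npy');M,F=rimM2(np.degrees(p[3]),np.degrees(p[4]),6.4)
for h in (.08,):
  org=p[:3]+F[:,2]*h; delta(org-M@np.array([0,0,.0195]),M)
E
```

```text
0.0025 [-0.37002224 -0.66385499] 41.75662761532507 [ -0.23840859 -33.46950833   2.5       ]
0.0045 [-0.37259521  0.232572  ] 42.26312088019847 [ -0.23938513 -32.97100242   4.5       ]
0.0065 [-0.37516818  1.128999  ] 42.769614145071834 [ -0.24036168 -32.47249651   6.5       ]
[ 0.57179932 -0.16264117  0.10223644] [-0.20037936  0.07581032 -1.41573855]
delta_pos [33.05, -12.47, -12.77] turn [-0.4616, 0.0636, -0.4896] rows 7.5118008029191845 4.508435309456791
```

Call:
drive_tool(
  commands=[
    {"delta_pos":[33.05,-12.47,-12.77],"turn":[-0.4616,0.0636,-0.4896]},
    {"delta_pos":[33.05,-12.47,-12.77],"turn":[-0.4616,0.0636,-0.4896]},
    {"delta_pos":[33.05,-12.47,-12.77],"turn":[-0.4616,0.0636,-0.4896]},
    {"delta_pos":[33.05,-12.47,-12.77],"turn":[-0.4616,0.0636,-0.4896]},
    {"delta_pos":[33.05,-12.47,-12.77],"turn":[-0.4616,0.0636,-0.4896]},
    {"delta_pos":[33.05,-12.47,-12.77],"turn":[-0.4616,0.0636,-0.4896]},
    {"delta_pos":[33.05,-12.47,-12.77],"turn":[-0.4616,0.0636,-0.4896]},
    {"delta_pos":[33.05,-12.47,-12.77],"turn":[-0.4616,0.0636,-0.4896]},
    {"delta_pos":[33.05,-12.47,-12.77],"turn":[-0.4616,0.0636,-0.4896]},
    {"delta_pos":[33.05,-12.47,-12.77],"turn":[-0.4616,0.0636,-0.4896]},
    {"delta_pos":[33.05,-12.47,-12.77],"turn":[-0.4616,0.0636,-0.4896]},
    {"delta_pos":[33.05,-12.47,-12.77],"turn":[-0.4616,0.0636,-0.4896]},
  ],
)

```text
time_s: 11.5
eef_pos: [0.5664, 0.1883, 0.2299]
tcp_rot: [0.634, 0.739, 0.155, 0.167]
ft_force: [-0.3, 0.3, -1.0]
grip_width: 0.158
```

Call:
drive_tool(
  commands=[
    {"delta_pos":[0,0,0],"turn":[0,0,0]},
    {"delta_pos":[0,0,0],"turn":[0,0,0]},
    {"delta_pos":[0,0,0],"turn":[0,0,0]},
  ],
)

```text
time_s: 11.8
eef_pos: [0.5666, 0.1901, 0.2309]
tcp_rot: [0.633, 0.739, 0.156, 0.167]
ft_force: [-0.9, 0.9, -0.8]
grip_width: 0.155
```

```bash
cat >> h.py <<'E'
def rimrep(o=None,pr=True):
    "cover origin in rim frame (mm), tool misorientation"
    o=o or get_obs(); p=np.load('rim.npy');M,F=rimM2(np.degrees(p[3]),np.degrees(p[4]),6.4)
    M0=R.from_quat(o['tcp_rot']).as_matrix(); org=o['eef_pos']+M0@np.array([0,0,.0195])
    print(round(o['time_s'],2),'origin in rim(cover axes) mm',(F.T@(org-p[:3])*1e3).round(2),'miss rot deg',np.degrees(R.from_matrix(M.T@M0).as_rotvec()).round(2),'F rim axes',(F.T@o['ft_force']).round(1),'vel',abs(o['joint_vel']).max().round(3))
E
python3 - <<'E'
from h import *
o=get_obs();rimrep(o);print(o['joints'].round(3))
cv2.imwrite('pics/w7.png',capture('wrist'));cv2.imwrite('pics/s7.png',capture('scene')[200:420,300:560])
p=np.load('rim.npy');M,F=rimM2(np.degrees(p[3]),np.degrees(p[4]),6.4)
for h in (.015,):
  org=p[:3]+F[:,2]*h; delta(org-M@np.array([0,0,.0195]),M,o)
E
```

```text
11.8 origin in rim(cover axes) mm [ 1.1  -0.62 80.5 ] miss rot deg [-0.11 -0.07  0.02] F rim axes [-1.   1.1 -0.3] vel 0.004
[ 0.153  0.23  -0.789  2.047  0.703  0.64   0.622]
delta_pos [0.07, -0.12, 6.55] turn [0.002, 0.0012, -0.0004] rows 1.3103097831899806 0.015819936381365966
```

View pics/w7.png

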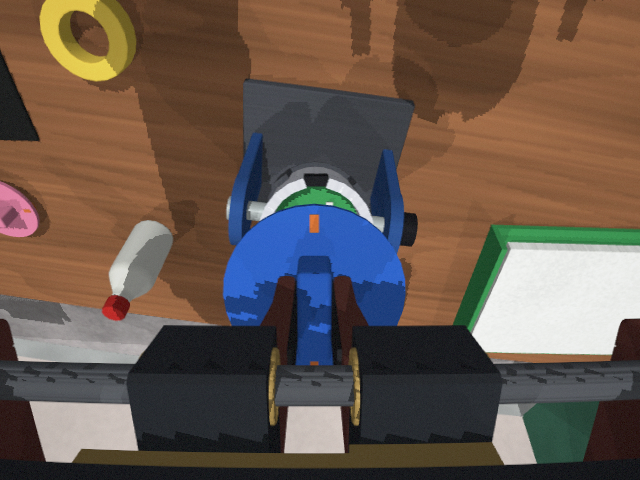

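Call:
drive_tool(
  commands=[
    {"delta_pos":[0.07,-0.12,2.0],"turn":[0.002,0.001,0]},
    {"delta_pos":[0.07,-0.12,4.5],"turn":[0.002,0.001,0]},
    {"delta_pos":[0.07,-0.12,6.5],"turn":[0.002,0.001,0]},
    {"delta_pos":[0.07,-0.12,6.5],"turn":[0.002,0.001,0]},
    {"delta_pos":[0.07,-0.12,6.5],"turn":[0.002,0.001,0]},
    {"delta_pos":[0.07,-0.12,6.5],"turn":[0.002,0.001,0]},
  ],
)

```text
time_s: 12.5
eef_pos: [0.5944, 0.1928, 0.1735]
tcp_rot: [0.633, 0.74, 0.156, 0.167]
ft_force: [0.1, -0.5, -1.6]
grip_width: 0.158
```

```bash
python3 - <<'E'
from h import *
o=get_obs();rimrep(o)
im=capture('wrist');cv2.imwrite('pics/w8.png',cv2.resize(im[100:340,160:480],None,fx=2.3,fy=2.3))
p=np.load('rim.npy');M,F=rimM2(np.degrees(p[3]),np.degrees(p[4]),6.4)
org=p[:3]+F[:,2]*.003; delta(org-M@np.array([0,0,.0195]),M,o)
s=capture('scene')[250:400,360:480];cv2.imwrite('pics/s8.png',cv2.resize(s,None,fx=4,fy=4,interpolation=cv2.INTER_CUBIC))
E
```

```text
12.5 origin in rim(cover axes) mm [ 0.78  0.98 16.6 ] miss rot deg [-0.09  0.04 -0.02] F rim axes [-0.7 -0.4 -1.5] vel 0.007
delta_pos [-0.1, -0.08, 1.36] turn [0.0016, -0.0007, 0.0004] rows 0.27316922300401403 0.01156181638230485
```

View pics/w8.png

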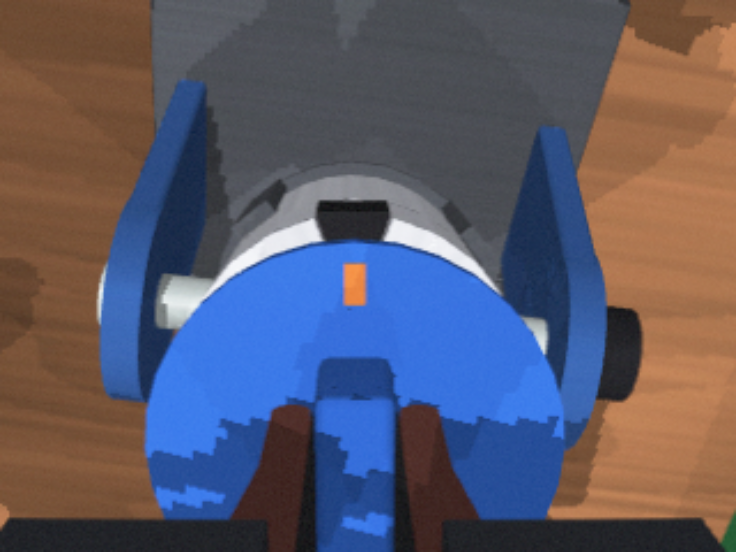

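View pics/s8.png

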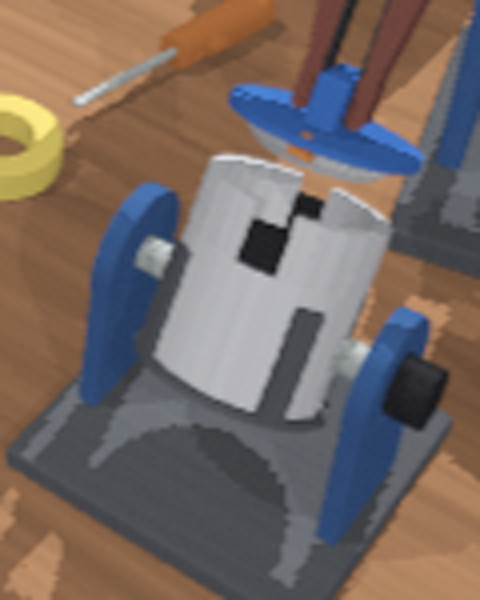

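Call:
drive_tool(
  commands=[
    {"delta_pos":[-0.1,-0.08,0.4],"turn":[0,0,0]},
    {"delta_pos":[-0.1,-0.08,0.8],"turn":[0,0,0]},
    {"delta_pos":[-0.1,-0.08,1.2],"turn":[0,0,0]},
    {"delta_pos":[-0.1,-0.08,1.35],"turn":[0,0,0]},
    {"delta_pos":[-0.1,-0.08,1.35],"turn":[0,0,0]},
    {"delta_pos":[-0.1,-0.08,1.35],"turn":[0,0,0]},
  ],
)

```text
time_s: 13.2
eef_pos: [0.5997, 0.1915, 0.1598]
tcp_rot: [0.633, 0.74, 0.156, 0.166]
ft_force: [0.5, 0.2, -1.3]
grip_width: 0.16
```

```bash
python3 - <<'E'
from h import *
o=get_obs();rimrep(o)
im=capture('wrist');cv2.imwrite('pics/w9.png',cv2.resize(im[150:300,200:440],None,fx=3.3,fy=3.3))
p=np.load('rim.npy');M,F=rimM2(np.degrees(p[3]),np.degrees(p[4]),6.4)
org=p[:3]-F[:,2]*.004; delta(org-M@np.array([0,0,.0195]),M,o)
s=capture('scene')[250:400,360:480];cv2.imwrite('pics/s9.png',cv2.resize(s,None,fx=4,fy=4,interpolation=cv2.INTER_CUBIC))
E
```

```text
13.2 origin in rim(cover axes) mm [-0.78 -0.38  2.04] miss rot deg [-0.    0.01 -0.02] F rim axes [-0.   0.2 -1.4] vel 0.004
delta_pos [0.04, 0.08, 0.6] turn [0.0, -0.0002, 0.0003] rows 0.12201453229618167 0.002612416364617142
```

View pics/s9.png

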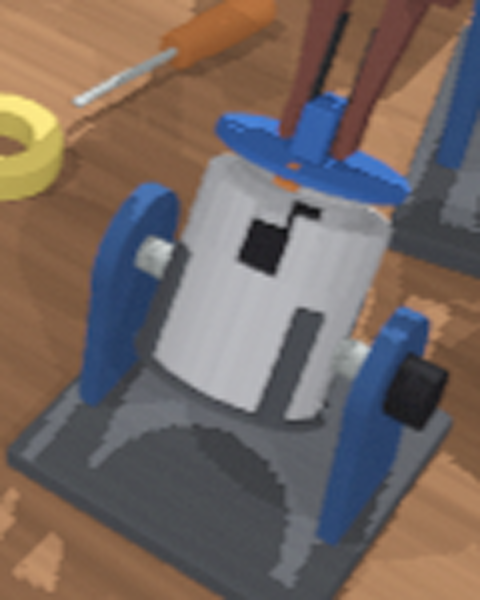

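View pics/w9.png

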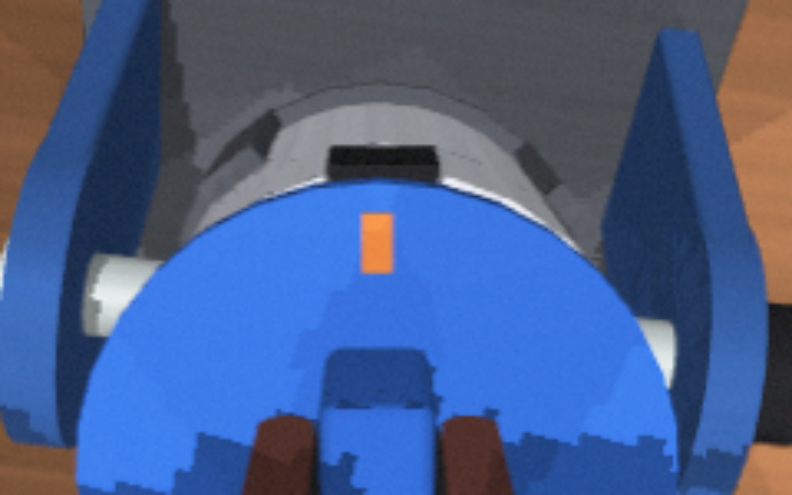

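Call:
drive_tool(
  commands=[
    {"delta_pos":[0.04,0.04,0.2],"turn":[0,0,0]},
    {"delta_pos":[0.04,0.04,0.4],"turn":[0,0,0]},
    {"delta_pos":[0.04,0.04,0.6],"turn":[0,0,0]},
    {"delta_pos":[0.04,0.04,0.6],"turn":[0,0,0]},
    {"delta_pos":[0.04,0.04,0.6],"turn":[0,0,0]},
  ],
)

```text
time_s: 13.8
eef_pos: [0.6026, 0.192, 0.1545]
tcp_rot: [0.633, 0.74, 0.155, 0.166]
ft_force: [-0.2, -0.8, -2.0]
grip_width: 0.156
```

```bash
python3 - <<'E'
from h import *
o=get_obs();rimrep(o);print(o['wrist_torque'])
E
```

```text
13.8 origin in rim(cover axes) mm [-0.44 -0.08 -3.99] miss rot deg [ 0.    0.01 -0.01] F rim axes [-1.2 -0.6 -1.6] vel 0.004
[0.02755089 0.43292202 0.01684982]
```

Call:
drive_tool(
  commands=[
    {"delta_pos":[0.0,0.02,0.1],"turn":[0,0,0]},
    {"delta_pos":[0.0,0.02,0.2],"turn":[0,0,0]},
    {"delta_pos":[0.0,0.02,0.3],"turn":[0,0,0]},
    {"delta_pos":[0.0,0.02,0.3],"turn":[0,0,0]},
    {"delta_pos":[0.0,0.02,0.3],"turn":[0,0,0]},
  ],
)

```text
time_s: 14.3
eef_pos: [0.6041, 0.1921, 0.152]
tcp_rot: [0.633, 0.74, 0.156, 0.166]
ft_force: [-0.2, 0.8, -1.9]
grip_width: 0.157
```

```bash
python3 - <<'E'
from h import *
o=get_obs();rimrep(o);print(o['wrist_torque'])
im=capture('wrist');cv2.imwrite('pics/w10.png',cv2.resize(im[150:300,200:440],None,fx=3.3,fy=3.3))
s=capture('scene')[250:400,360:480];cv2.imwrite('pics/s10.png',cv2.resize(s,None,fx=4,fy=4,interpolation=cv2.INTER_CUBIC))
E
```

```text
14.3 origin in rim(cover axes) mm [-0.18 -0.09 -6.92] miss rot deg [-0.    0.01 -0.01] F rim axes [-0.8  1.  -1.6] vel 0.003
[ 0.08519793  0.4546782  -0.00262494]
```

View pics/s10.png

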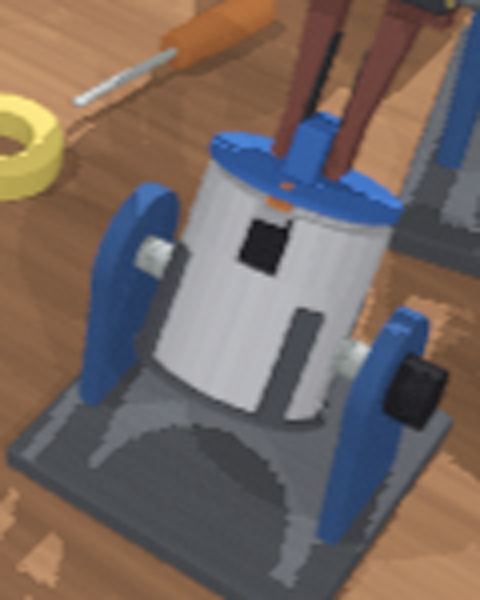

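View pics/w10.png

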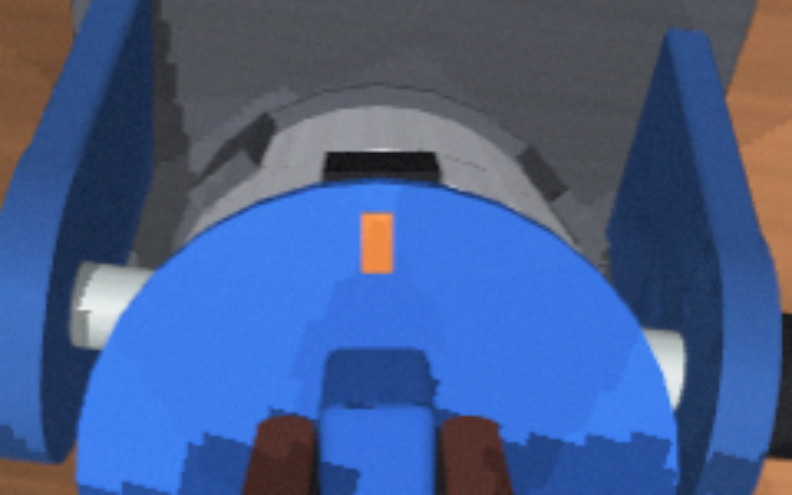

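Call:
drive_tool(
  commands=[
    {"delta_pos":[0.0,0,0.1],"turn":[0,0,0]},
    {"delta_pos":[0.0,0,0.2],"turn":[0,0,0]},
    {"delta_pos":[0.0,0,0.25],"turn":[0,0,0]},
    {"delta_pos":[0.0,0,0.25],"turn":[0,0,0]},
  ],
)

```text
time_s: 14.8
eef_pos: [0.6053, 0.1921, 0.1497]
tcp_rot: [0.633, 0.74, 0.155, 0.166]
ft_force: [-0.3, 1.0, -1.2]
grip_width: 0.158
```

```bash
python3 - <<'E'
from h import *
o=get_obs();rimrep(o);print(o['wrist_torque'])
E
```

```text
14.8 origin in rim(cover axes) mm [-0.21 -0.15 -9.5 ] miss rot deg [-0.    0.   -0.01] F rim axes [-0.7  1.1 -1. ] vel 0.002
[ 0.02886732  0.42367003 -0.04440765]
```

No resistance at 9.5 mm: the lugs are in the notches. I'll ease down until contact.

Call:
drive_tool(
  commands=[
    {"delta_pos":[0.0,0,0.05],"turn":[0,0,0]},
    {"delta_pos":[0.0,0,0.1],"turn":[0,0,0]},
    {"delta_pos":[0.0,0,0.15],"turn":[0,0,0]},
    {"delta_pos":[0.0,0,0.15],"turn":[0,0,0]},
  ],
)

```text
time_s: 15.2
eef_pos: [0.6059, 0.1921, 0.1484]
tcp_rot: [0.633, 0.74, 0.155, 0.166]
ft_force: [0.1, 1.1, -1.2]
grip_width: 0.158
```

```bash
python3 - <<'E'
from h import *
o=get_obs();rimrep(o);print(o['wrist_torque'])
im=capture('wrist');cv2.imwrite('pics/w11.png',cv2.resize(im[150:300,200:440],None,fx=3.3,fy=3.3))
s=capture('scene')[250:400,360:480];cv2.imwrite('pics/s11.png',cv2.resize(s,None,fx=4,fy=4,interpolation=cv2.INTER_CUBIC))
E
```

```text
15.2 origin in rim(cover axes) mm [ -0.18  -0.14 -10.96] miss rot deg [-0.    0.   -0.01] F rim axes [-0.3  1.1 -1.2] vel 0.002
[0.06018873 0.44809981 0.00909321]
```

View pics/s11.png

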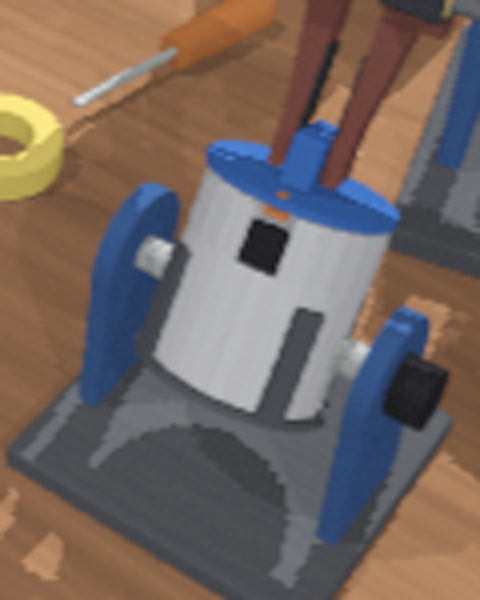

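Call:
drive_tool(
  commands=[
    {"delta_pos":[0.0,0,0.05],"turn":[0,0,0]},
    {"delta_pos":[0.0,0,0.08],"turn":[0,0,0]},
    {"delta_pos":[0.0,0,0.08],"turn":[0,0,0]},
  ],
)

```text
time_s: 15.6
eef_pos: [0.6063, 0.1921, 0.1477]
tcp_rot: [0.633, 0.74, 0.156, 0.166]
ft_force: [0.9, -0.7, -1.1]
grip_width: 0.157
```

```bash
python3 - <<'E'
from h import *
o=get_obs();rimrep(o);print(o['wrist_torque'])
E
```

```text
15.6 origin in rim(cover axes) mm [ -0.17  -0.14 -11.74] miss rot deg [-0.01  0.   -0.01] F rim axes [ 0.2 -0.8 -1.4] vel 0.002
[0.05876396 0.41846292 0.02165513]
```

Call:
drive_tool(
  commands=[
    {"delta_pos":[0.0,0,0.05],"turn":[0,0,0]},
    {"delta_pos":[0.0,0,0.08],"turn":[0,0,0]},
    {"delta_pos":[0.0,0,0.08],"turn":[0,0,0]},
  ],
)

```text
time_s: 15.9
eef_pos: [0.6066, 0.1922, 0.1472]
tcp_rot: [0.633, 0.74, 0.156, 0.167]
ft_force: [-1.9, -0.8, 1.6]
grip_width: 0.155
```

```bash
python3 - <<'E'
from h import *
o=get_obs();rimrep(o);print(o['wrist_torque'])
s=capture('scene')[250:400,360:480];cv2.imwrite('pics/s12.png',cv2.resize(s,None,fx=4,fy=4,interpolation=cv2.INTER_CUBIC))
E
```

```text
15.9 origin in rim(cover axes) mm [ -0.08  -0.07 -12.32] miss rot deg [-0.02 -0.   -0.01] F rim axes [-1.1 -0.6  2.3] vel 0.003
[-0.0907886  0.5111394 -0.1319516]
```

View pics/s12.png

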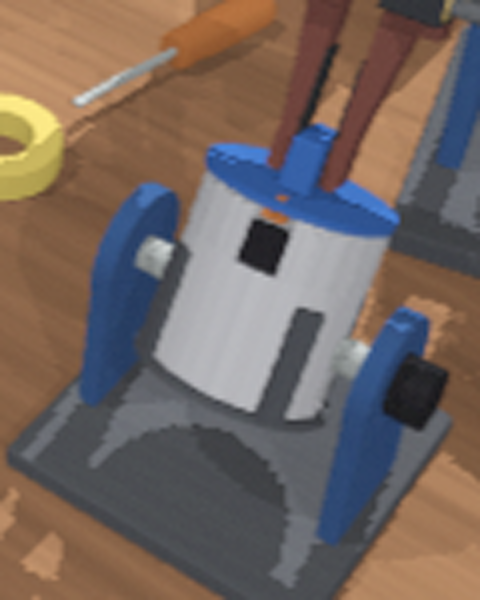

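Call:
drive_tool(
  commands=[
    {"delta_pos":[0.0,0,0.04],"turn":[0,0,0]},
    {"delta_pos":[0.0,0,0.08],"turn":[0,0,0]},
    {"delta_pos":[0.0,0,0.08],"turn":[0,0,0]},
  ],
)

```text
time_s: 16.25
eef_pos: [0.6067, 0.1922, 0.1469]
tcp_rot: [0.633, 0.74, 0.155, 0.167]
ft_force: [-8.0, -1.8, 8.5]
grip_width: 0.156
```

```bash
python3 - <<'E'
from h import *
o=get_obs();rimrep(o);print(o['wrist_torque'])
E
```

```text
16.25 origin in rim(cover axes) mm [ -0.11  -0.04 -12.63] miss rot deg [-0.04 -0.03 -0.03] F rim axes [-3.6 -1.1 11.1] vel 0.001
[-0.40855531  0.66195515 -0.29367092]
```

Call:
drive_tool(
  commands=[
    {"delta_pos":[0,0,-0.08],"turn":[0,0,0]},
    {"delta_pos":[0,0,-0.08],"turn":[0,0,0]},
    {"delta_pos":[0,0,-0.08],"turn":[0,0,0]},
  ],
)

```text
time_s: 16.55
eef_pos: [0.6066, 0.1922, 0.1471]
tcp_rot: [0.633, 0.74, 0.156, 0.166]
ft_force: [-3.6, -0.9, 3.5]
grip_width: 0.155
```

Call:
drive_tool(
  commands=[
    {"delta_pos":[0,0,0],"turn":[0,0,0]},
    {"delta_pos":[0,0,0],"turn":[0,0,0]},
    {"delta_pos":[0,0,0],"turn":[0,0,0]},
    {"delta_pos":[0,0,0],"turn":[0,0,0]},
    {"delta_pos":[0,0,0],"turn":[0,0,0]},
    {"delta_pos":[0,0,0],"turn":[0,0,0]},
  ],
  jaw=0.55,
)

```text
time_s: 17.15
eef_pos: [0.6066, 0.1921, 0.147]
tcp_rot: [0.633, 0.74, 0.156, 0.166]
ft_force: [-0.1, 0.7, -0.2]
grip_width: 0.457
```

```bash
python3 - <<'E'
from h import *
o=get_obs();rimrep(o);print(o['grip_width'])
im=capture('wrist');cv2.imwrite('pics/w13.png',im)
s=capture('scene')[250:400,360:480];cv2.imwrite('pics/s13.png',cv2.resize(s,None,fx=4,fy=4,interpolation=cv2.INTER_CUBIC))
E
```

```text
17.15 origin in rim(cover axes) mm [ -0.16  -0.14 -12.56] miss rot deg [-0.    0.01 -0.01] F rim axes [-0.1  0.7 -0.1] vel 0.002
0.4566134777928181
```

View pics/w13.png

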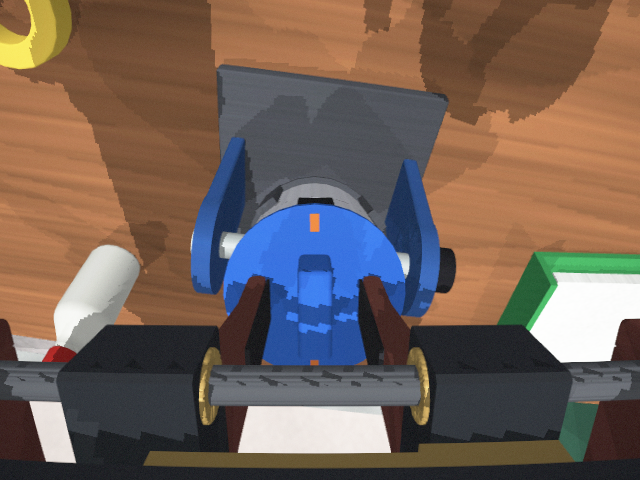

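View pics/s13.png

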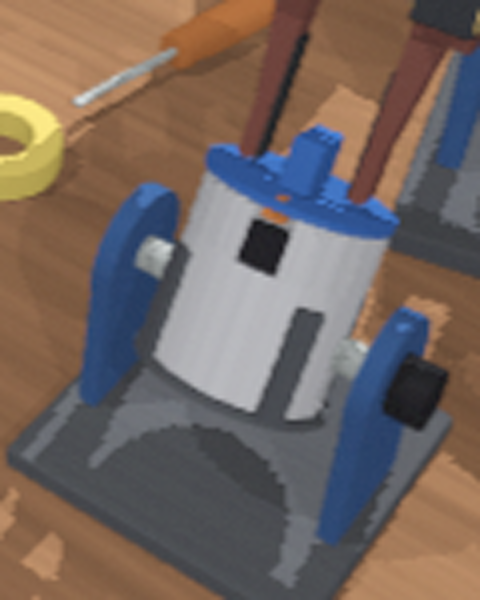

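Released and still seated. Retreat straight back along the axis.

Call:
drive_tool(
  commands=[
    {"delta_pos":[0,0,-1],"turn":[0,0,0]},
    {"delta_pos":[0,0,-4],"turn":[0,0,0]},
    {"delta_pos":[0,0,-8],"turn":[0,0,0]},
    {"delta_pos":[0,0,-12],"turn":[0,0,0]},
    {"delta_pos":[0,0,-14],"turn":[0,0,0]},
    {"delta_pos":[0,0,-14],"turn":[0,0,0]},
    {"delta_pos":[0,0,-14],"turn":[0,0,0]},
    {"delta_pos":[0,0,-14],"turn":[0,0,0]},
  ],
)

```text
time_s: 18.05
eef_pos: [0.5443, 0.1888, 0.2712]
tcp_rot: [0.633, 0.74, 0.155, 0.166]
ft_force: [0.5, -1.0, -0.1]
grip_width: 0.453
```

```bash
python3 - <<'E'
from h import *
o=get_obs();rimrep(o)
im=capture('wrist');C=cam('wrist',o)
p=np.load('rim.npy');M,F=rimM2(np.degrees(p[3]),np.degrees(p[4]),6.4)
# measure disc: expected ellipse for flush (top 4mm above rim) vs 5 high
hsv=cv2.cvtColor(im,cv2.COLOR_BGR2HSV);b=cv2.inRange(hsv,(95,90,60),(125,255,255))
org=cv2.inRange(hsv,(5,80,120),(28,255,255))
th=np.linspace(0,2*np.pi,60)
out=im.copy()
for h,col in ((.004,(0,255,0)),(.009,(0,0,255))):
    P=p[:3]+(F@np.array([.042*np.cos(th),.042*np.sin(th),0*th+h])).T
    q=proj(C,P); cv2.polylines(out,[q.round().astype(int)],True,col,1)
    print(h,q.min(0),q.max(0)); print('marks',proj(C,[p[:3]+F@np.array([.033*s,0,h]) for s in (1,-1)]))
c=q.mean(0).astype(int); a=out[c[1]-90:c[1]+90,c[0]-120:c[0]+120]
a2=im[c[1]-90:c[1]+90,c[0]-120:c[0]+120]
cv2.imwrite('pics/w14.png',cv2.resize(np.vstack([a,a2]),None,fx=1.65,fy=1.65)); cv2.imwrite('pics/w14z.png',cv2.resize(a,None,fx=3.3,fy=3.3,interpolation=cv2.INTER_CUBIC))
s=capture('scene');cv2.imwrite('pics/s14.png',s);s=s[280:400,360:480];cv2.imwrite('pics/s14z.png',cv2.resize(s,None,fx=5,fy=5,interpolation=cv2.INTER_CUBIC))
E
```

```text
18.05 origin in rim(cover axes) mm [ -1.09  -0.69 126.44] miss rot deg [ 0.1  -0.02  0.  ] F rim axes [ 0.3 -1.1 -0.3] vel 0.012
0.004 [262.94537055 171.18855226] [368.53682995 273.72581381]
marks [[315.69009484 263.42782751]
 [315.77989606 182.81215771]]
0.009 [262.14108352 171.91914916] [369.37901012 275.94749706]
marks [[315.7076007  265.51221283]
 [315.80004569 183.72476122]]
```

View pics/w14z.png

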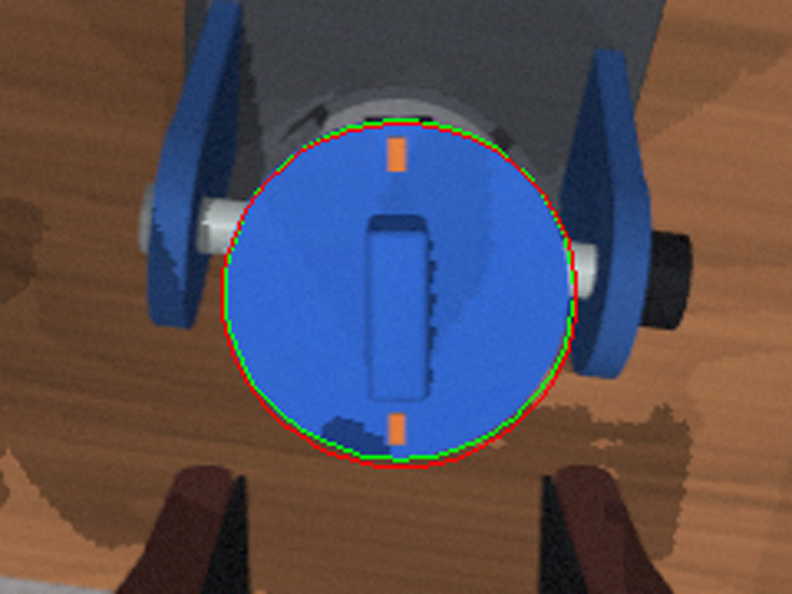

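View pics/s14z.png

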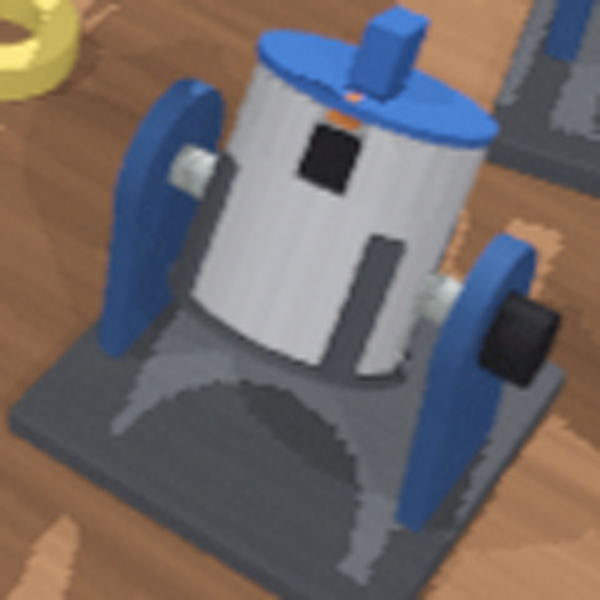

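View pics/s14.png

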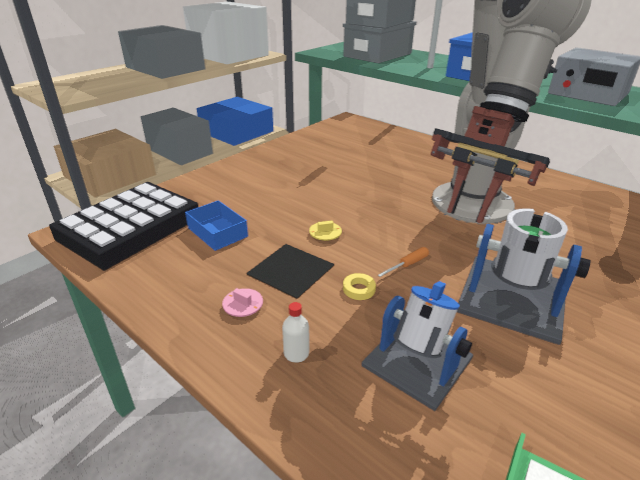

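```bash
python3 - <<'E'
from h import *
a=cv2.imread('pics/scene0.png').astype(int);b=capture('scene').astype(int)
d=np.abs(a-b).sum(2)
for n,(x0,y0,x1,y1) in dict(bottle=(280,300,312,362),driver=(378,248,432,280),tape=(342,272,378,300),bin=(186,202,248,248),base=(362,355,470,412)).items(): print(n,(d[y0:y1,x0:x1]>90).mean().round(3))
print(get_obs()['time_s'],close_job())
E
```

```text
bottle 0.277
driver 0.32
tape 0.426
bin 0.009
base 0.017
the job is handed in; nothing more can be done
18.2 None
```

```bash
python3 - <<'E'
import cv2
a=cv2.imread('pics/scene0.png',0);b=cv2.imread('pics/s14.png',0)
for n,(x0,y0,x1,y1) in dict(bottle=(280,300,312,362),driver=(378,248,432,280),tape=(342,272,378,300),bin=(186,202,248,248),base=(362,355,470,412)).items():
    r=cv2.matchTemplate(b[y0-12:y1+12,x0-12:x1+12],a[y0:y1,x0:x1],cv2.TM_CCOEFF_NORMED);_,v,_,l=cv2.minMaxLoc(r);print(n,v,l[0]-12,l[1]-12)
E
```

```text
bottle 0.8682940006256104 0 0
driver 0.472789466381073 0 0
tape 0.8301244378089905 0 0
bin 0.9839522838592529 0 0
base 0.9786068797111511 0 0
```

The blue cover is on the smaller (150 mm) holder's housing, with both lugs in the notches and the disc flush. I let go of it, backed the arm off and handed the job in at about 18 s of the 67 s allowed.

**How it went:** I pinched the cover by its bar and brought it in along the housing's tilted axis, with the lugs lined up to the notches as measured (turned about 6.4°). It slid down with no resistance past the point where lugs riding on the rim would have stopped it. It then came to a firm stop at a light push of about 11 N.

**Checks that agreed:**
- After release, the disc's outline in the wrist picture fits the flush position rather than the 5 mm high one.
- The scene picture shows no gap at the rim and an orange lug in its notch.

**Checks that disagreed:**
- **Stop depth:** the cover stopped at 12.6 mm by my estimate, against 11 mm for flush. I put this down to calibration and rim-fit error, since the cameras are only good to about 2 mm.
- **Bystanders:** a plain before-and-after picture difference flagged the bottle, screwdriver and tape roll, and I handed in before looking into it. Matching the saved pictures afterwards showed no shift of any bystander or of the holder's base, so I took the differences to be the arm's shadow. The screwdriver's match was weak (0.47), but it looks unmoved in the picture.

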